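Sort the bench leftovers into the coloured trays

ROBOT

A 6-joint arm with a two-finger parallel gripper is mounted at the origin on a cart in front of the work surface, level with it; the furniture and walls round the work are solid. World frame = base frame: x ahead of the robot, y to its left, z up, the work surface at z = 0. Lengths are in m, angles in rad, forces in N, time in s.
With the tool pointing down it reaches from about 0.35 to 0.85 m from the base axis. Payload 8.1 kg.
Tool frame: the origin (TCP) lies at the very end of the fingers, on their centre line; the grasp point (between the pads) lies 19 mm behind it; z points along the fingers, y is the direction in which the jaws open and shut (so a half turn about z gives the same grasp; the last joint's range is limited). The gripper opens to 93 mm and grips with 3 to 60 N. Pads are 15 mm wide; open, the fingers measure 128 mm over their backs; the gripper's body (75 mm by 188 mm) begins 65 mm behind the grasp point.
Start: joints at [-1.369, 0.13, 1.488, -0, 1.523, -0.085], TCP at [0.17, -0.575, 0.219] pointing down, gripper open.
Joint ranges: [-2.96, 2.96], [-0.89, 2.26], [0.02, 2.5], [-1.34, 4.48], [0, 2.73], [-2.66, 2.66]. Speed limits (rad/s): [2.39, 2.39, 2.79, 3.14, 3.14, 3.14].

INTERFACE

Orientations are given as a rotation vector (axis times angle).
In Python, from plant import robot gives the robot as it stands.
- The arm moves only by the shell command python3 -m inch 'ROWS' [FORCE]. ROWS is JSON, a list that holds one entry, the list of rows, each a list of 7 numbers: the shift along the tool's x, y, z in cm, then the turn, a rotation vector about the tool's x, y, z in degrees, then the gripper command: -1 is fully open, 1 is shut, values between are in proportion. A call has 1 to 5 rows; each row shifts and turns the commanded pose from where the row before left it, along the tool's axes as they then stand; what a row does not reach is not made up. A row lasts 1/10 s, in which the tool goes at most 50 mm and 8.59 degrees, less where a joint would pass 70% of its speed; a pose out of reach is approached as far as the arm can. A call with a gripper value outside its range is refused whole. The fingers move at their own pace and stop on an object; FORCE is the grip in N (left out, the last holds). Time passes only in rows, so rows that do not move let the fingers close. It gives the time, the measured TCP pose, the force and the opening at its end, in the units of the state.
- robot.read_state(): the state, without advancing time (a new reading comes with each control period).
- robot.read_camera(name): name is "side" or "top"; returns a dict with "image" (420x560x3 uint8, blue, green, red), "K" (3x3 intrinsics, pixels), "distortion" ([k1, k2, p1, p2, k3] as OpenCV has them; the pictures are not rectified), "R" (3x3) and "t" (3): a world point X has camera coordinates R X + t. Camera axes: x right, y down, z forward; pixel columns grow to the right and rows downward; lengths in m; the calibration is good to about 2 mm. A picture is of the moment at which its call begins. There is no depth.
- robot.close_job(): hands the job in, once; it reports no verdict.
The state is a dict: "t": time; "q": joint angles; "dq": joint speeds; "joint_torque": joint torques, N m; "tool_pos": TCP position; "orientation": TCP orientation; "force": force on the tool from outside, world axes, zero at the start; "wrist_torque": the same for the moment, N m; "opening": finger opening in m.
Only numpy, scipy, OpenCV 4.12 (cv2) and the standard library are available. Lean on these libraries where they do the work, as an engineer would, in place of code of your own. Each camera call takes 0.05 s, during which the arm holds its last target. There are 200 camera calls.

TASK

Clear up the bench by sorting the five leftovers into the trays: the two tins go in the blue tray and the two pale yellow printed corner pieces in the red tray, each standing upright on the floor of a bay of its own, and the red memory stick lies flat in the yellow tray. Leave the solder reel and the roll of orange tape where they are.

Things in the scene. Friction and masses are not known exactly. Their poses are not given: they have to be found in the camera images.
- grey_tin: Small closed round tin, light grey with a mid-grey lid, standing upright: 46 mm in diameter at the lid (44 mm below it), 34 mm high; the lid is the top 11 mm and is fixed on. Origin: centre of the underside; z up. About 60 g.
- green_tin: Small closed round tin, white with a dark green lid, standing upright: 38 mm in diameter at the lid (36 mm below it), 50 mm high; the lid is the top 16 mm and is fixed on. Origin: centre of the underside; z up. About 60 g.
- printed_part_tall: Pale yellow 3D-printed corner piece: a base plate about 27 mm by 27 mm and 7 mm thick, and on it an upright round post 12.4 mm in diameter whose top is 31 mm above the underside. Stands on its base. Origin: centre of the underside; z up along the post; the post's axis is at x = +1 mm, y = -1 mm. Grasp across the post. About 20 g.
- printed_part_short: Pale yellow 3D-printed corner piece: a base plate about 27 mm by 27 mm and 7 mm thick, and on it an upright round post 12.4 mm in diameter whose top is 27 mm above the underside. Stands on its base. Origin: centre of the underside; z up along the post; the post's axis is at x = +1 mm, y = -1 mm. Grasp across the post. About 20 g.
- memory_stick: Red memory stick with a bright metal plug, lying flat: 18 mm wide (its x), 51 mm long (its y), 8 mm thick. Origin: centre of the underside; z up. About 20 g.
- blue_tray: Blue two-bay tray, for the tins. Shallow rigid tray fixed to the worktop, 124 mm along its own x by 148 mm along its own y, walls 20 mm high and 3 mm thick, floor 3 mm thick. Origin: centre of its underside, on the worktop; z up. One 3 mm wide, 18 mm high divider along its x axis, at y = 0, makes two equal bays centred at x = 0, y = +36 mm and y = -36 mm, each 118 mm (x) by 69.5 mm (y) inside.
- red_tray: Red two-bay tray, for the printed corner pieces. Shallow rigid tray fixed to the worktop, 124 mm along its own x by 148 mm along its own y, walls 20 mm high and 3 mm thick, floor 3 mm thick. Origin: centre of its underside, on the worktop; z up. One 3 mm wide, 18 mm high divider along its x axis, at y = 0, makes two equal bays centred at x = 0, y = +36 mm and y = -36 mm, each 118 mm (x) by 69.5 mm (y) inside.
- yellow_tray: Yellow tray without a divider, for the memory stick. Shallow rigid tray fixed to the worktop, 124 mm along its own x by 148 mm along its own y, walls 20 mm high and 3 mm thick, floor 3 mm thick. Origin: centre of its underside, on the worktop; z up. A single bay 118 mm (x) by 142 mm (y) inside, centred on the origin.
- solder_reel: Bystander: loose reel of solder wire with black flanges, 55 mm in diameter, 37 mm high, standing on a flange. Centre of the reel at x = -5 mm, y = +12 mm from the origin, which lies on the worktop.
- orange_tape: Bystander: loose roll of orange film tape lying flat, 66 mm in diameter, 19 mm high, with a short free end. Centre of the roll at x = 0, y = +8 mm from the origin, which lies on the worktop.
Things that resemble listed ones, but are neither listed nor needed, are in the scene too. Leave any brown or pink look-alike of the grey_tin alone.

How it is judged:
By the outcome, as a careful person would: the job done as asked, in the order asked, and still so for the second after the job is handed in, with the robot touching nothing.
It also fails if it takes over 115 s, if anything falls off the work surface, if the arm or the gripper's body presses on something with over 40 N, if the wrist force passes 120 N, or if a joint passes its speed limit or range.

## Working session

There is one attempt and no reset: what is moved stays moved. The work goes in short steps, Python scripts to look and compute and a shell command to move; the robot and the scene stay as the last step left them, time stands still between calls to the robot, and variables do not carry over. Pictures are saved under pics/ and viewed, about 12 in all and at most 16, crops included, and the job is handed in when it is done.

```bash
ls; mkdir -p pics
python3 - <<'E'
from plant import robot
import cv2,numpy as np,pickle
d={}
for n in("top","side"):
    c=robot.read_camera(n); d[n]=c; cv2.imwrite(f"pics/{n}0.png",c["image"]); print(n,c["K"],c["distortion"],c["R"],c["t"])
pickle.dump(d,open("cam0.pkl","wb"))
print(robot.read_state())
E
```

```text
pics
top [[451.20255549   0.         281.9682574 ]
 [  0.         451.20255549 213.80673412]
 [  0.           0.           1.        ]] [-0.00203304  0.          0.          0.          0.        ] [[ 0.00388547 -0.99998502 -0.00385524]
 [-0.97639983 -0.00296128 -0.21595048]
 [ 0.21593583  0.00460332 -0.97639671]] [-0.016421    0.52425572  1.13576804]
side [[469.34621076   0.         279.93232361]
 [  0.         469.34621076 205.32094366]
 [  0.           0.           1.        ]] [-0.09763406  0.          0.          0.          0.        ] [[-0.96140872 -0.2745394   0.01792721]
 [-0.18669452  0.60314721 -0.77547315]
 [ 0.20208518 -0.74889356 -0.63112599]] [0.50897913 0.13893883 1.20877417]
{'t': 0.1, 'q': array([-1.36943053e+00,  1.31084894e-01,  1.48916698e+00,  1.02833249e-05,
        1.52301331e+00, -8.54211884e-02]), 'dq': array([ 0.00029077, -0.00061258, -0.00408006,  0.00056663, -0.00157459,
       -0.00051621]), 'joint_torque': array([ 1.77614515e-03, -5.61341000e+01, -4.93096054e+01,  7.70889851e-02,
        2.91563821e-02, -6.76446325e-05]), 'tool_pos': array([ 0.16963224, -0.57498198,  0.21769467]), 'orientation': array([-3.10769667e+00, -4.48702277e-01,  1.36040236e-04]), 'force': array([ 0.05040198, -0.08261179,  0.22262795]), 'wrist_torque': array([0.01399761, 0.01519823, 0.01265409]), 'opening': 0.09293285848716477}
```

View pics/top0.png

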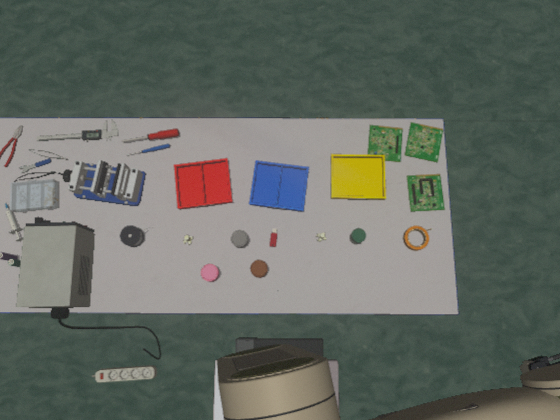

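View pics/side0.png

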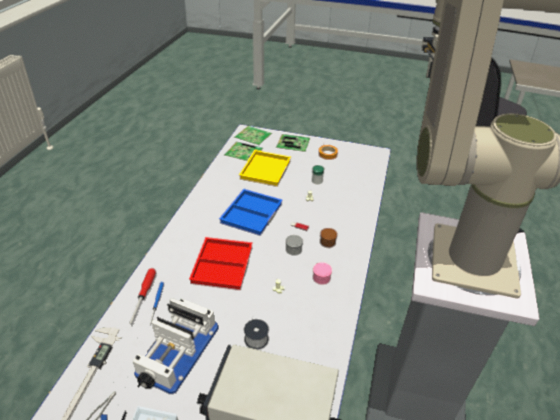

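```bash
cat > h.py <<'E'
import cv2,numpy as np
def ray(c,px):
    u=cv2.undistortPoints(np.array(px,float).reshape(-1,1,2),c["K"],np.array(c["distortion"])).reshape(-1,2)
    R=np.array(c["R"]);C=-R.T@np.array(c["t"])
    return C,np.c_[u,np.ones(len(u))]@R
def onplane(c,px,z):
    C,d=ray(c,px); return (C+d*((z-C[2])/d[:,2])[:,None])
def tri(a,pa,b,pb):
    A=np.zeros((3,3));v=np.zeros(3);
    for c,p in((a,pa),(b,pb)):
        C,d=ray(c,p);d=d[0]/np.linalg.norm(d[0]);P=np.eye(3)-np.outer(d,d);A+=P;v+=P@C
    X=np.linalg.solve(A,v); return X
def proj(c,X):
    return cv2.projectPoints(np.array(X,float).reshape(-1,1,3),cv2.Rodrigues(np.array(c["R"]))[0],np.array(c["t"]),c["K"],np.array(c["distortion"]))[0].reshape(-1,2)
def mask(c,lo,hi,win,img=None):
    h=cv2.cvtColor(c["image"],cv2.COLOR_BGR2HSV); m=cv2.inRange(h,np.array(lo),np.array(hi)); w=np.zeros_like(m);x0,y0,x1,y1=win;w[y0:y1,x0:x1]=1
    m=m*w; n,l,s,_=cv2.connectedComponentsWithStats(m)
    k=1+np.argmax(s[1:,4]) if n>1 else 0
    return (l==k).astype(np.uint8)
def cen(m):
    M=cv2.moments(m,True); return M["m10"]/M["m00"],M["m01"]/M["m00"],M["m00"]
E
cat > m0.py <<'E'
from h import *;import pickle
d=pickle.load(open("cam0.pkl","rb"));T,S=d["top"],d["side"]
print("C",[ray(c,[[280,210]])[0].round(3) for c in(T,S)])
def crop(c,x,y,r): return cv2.resize(c["image"][y-r:y+r,x-r:x+r],(256,256),interpolation=cv2.INTER_NEAREST)
cv2.imwrite("pics/crops.png",np.vstack([np.hstack([crop(T,188,240,12),crop(T,321,237,12),crop(T,240,239,16)]),np.hstack([crop(S,278,287,14),crop(S,310,197,14),crop(S,294,244,16)])]))
trays={"red":((0,150,60),(8,255,255),(165,150,240,220),(180,230,262,295)),"blue":((100,120,50),(130,255,255),(240,150,315,220),(215,185,290,240)),"yellow":((22,150,60),(35,255,255),(320,145,395,210),(235,145,295,190))}
for n,(lo,hi,w,ws) in trays.items():
    for c,win in((T,w),(S,ws)):
        m=mask(c,lo,hi,win); k=max(cv2.findContours(m,0,1)[0],key=cv2.contourArea).reshape(-1,2)
        r=cv2.minAreaRect((onplane(c,k,.02)[:,:2]*1000).astype(np.float32)); print(n,np.round(r[0],1),np.round(r[1],1),round(r[2],1))
h=[cv2.cvtColor(c["image"],cv2.COLOR_BGR2HSV) for c in(T,S)]
for n,pt,ps in(("grey",(240,239),(294,242)),("green",(358,236),(318,170)),("brown",(259,268),(328,236)),("stick",(273,241),(303,227)),("p1",(188,240),(278,287)),("p2",(321,237),(310,197)),("table",(300,250),(270,270))):
    print(n,h[0][pt[1],pt[0]],h[1][ps[1],ps[0]],tri(T,pt,S,ps).round(3),onplane(T,[pt],.0)[0].round(3))
E
python3 m0.py
```

```text
C [array([ 0.267, -0.02 ,  1.222]), array([0.271, 0.961, 0.862])]
red [619.5 206.6] [126.3 148.3] 7.7
red [618.6 217.2] [124.9 157.7] 7.9
blue [613.1  -5.3] [148.9 125.9] 82.8
blue [612.4   7.2] [160.3 128.3] 82.7
yellow [ 642.  -224.7] [149.  127.8] 89.1
yellow [ 640.4 -212.3] [170.6 129.9] 88.9
grey [ 20  13 118] [ 30  12 155] [0.463 0.098 0.021] [0.466 0.1   0.   ]
green [71 74 96] [ 75 126 128] [ 0.47  -0.217  0.037] [ 0.475 -0.223  0.   ]
brown [ 10 121 120] [ 13 176 145] [0.385 0.046 0.018] [0.387 0.047 0.   ]
stick [179 144 143] [  0 178 190] [ 0.461  0.01  -0.001] [0.461 0.01  0.   ]
p1 [23 53 97] [ 29  53 164] [0.464 0.242 0.004] [0.463 0.243 0.   ]
p2 [ 29  40 129] [ 31  54 197] [ 0.471 -0.121  0.003] [ 0.472 -0.122  0.   ]
table [ 11  12 164] [ 20   3 226] [ 0.526 -0.067 -0.288] [ 0.436 -0.064  0.   ]
```

View pics/crops.png

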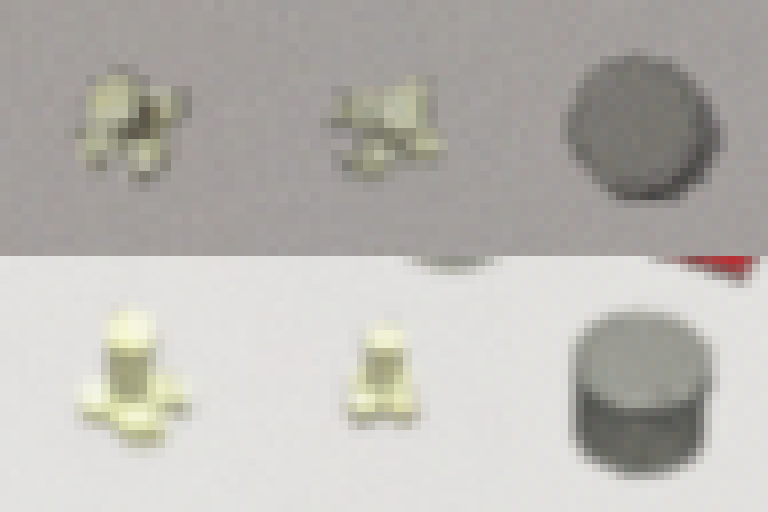

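```bash
cat > m1.py <<'E'
from h import *;import pickle
d=pickle.load(open("cam0.pkl","rb"));T,S=d["top"],d["side"]
for n,a,b,z in(("p1",(186.2,237.1),(277.9,280.2),.03),("p2",(322.2,234.5),(309.6,191.3),.029),("grey",(239.2,238),(294.1,240.7),.034)):
    print(n,tri(T,a,S,b).round(4),onplane(T,[a],z)[0].round(4))
for n,lo,hi,w,ws,z in(("green",(60,60,20),(90,255,160),(345,225,370,248),(308,160,330,185),.042),("stick",(0,90,80),(180,255,255),(262,225,285,252),(288,220,316,233),.006)):
    mt=mask(T,lo,hi,w);
    ms=mask(S,lo,hi,ws);a,b=cen(mt),cen(ms)
    print(n,a,b,tri(T,a[:2],S,b[:2]).round(4),onplane(T,[a[:2]],z)[0].round(4))
    k=max(cv2.findContours(mt,0,1)[0],key=cv2.contourArea).reshape(-1,2)
    print(cv2.minAreaRect((onplane(T,k,z)[:,:2]*1000).astype(np.float32)))
# whole-stick: red+metal, look at intensity
def crop(c,x,y,r): return cv2.resize(c["image"][y-r:y+r,x-r:x+r],(256,256),interpolation=cv2.INTER_NEAREST)
cv2.imwrite("pics/crops2.png",np.hstack([crop(T,273,239,14),crop(S,302,227,14),crop(S,318,173,16)]))
E
python3 m1.py
```

```text
p1 [0.4659 0.2422 0.0277] [0.4657 0.2417 0.03  ]
p2 [ 0.4746 -0.1231  0.0227] [ 0.4741 -0.1225  0.029 ]
grey [0.4637 0.0999 0.0276] [0.463  0.0993 0.034 ]
green (358.38582677165357, 234.98425196850394, 127.0) (317.7590361445783, 169.7710843373494, 83.0) [ 0.4714 -0.218   0.0374] [ 0.4708 -0.2172  0.042 ]
((470.8340148925781, -217.55535888671875), (29.155879974365234, 32.51362609863281), 88.27826690673828)
stick (273.0394736842105, 239.32894736842104, 76.0) (301.1551724137931, 225.9655172413793, 58.0) [0.4654 0.0098 0.0012] [0.4643 0.0097 0.006 ]
((464.24676513671875, 9.748262405395508), (15.065112113952637, 36.23372268676758), 82.49771881103516)
```

View pics/crops2.png

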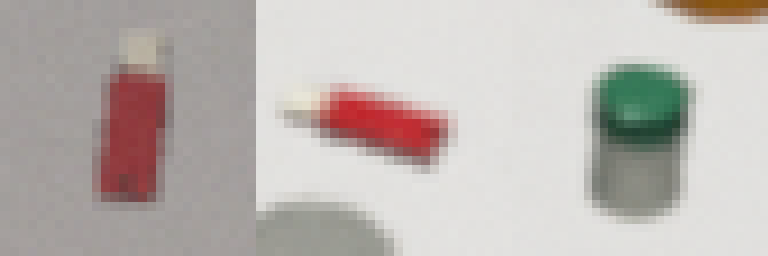

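```bash
cat > plan.py <<'E'
# usage: plan.py x y z(mm) yaw n : prints rows needed (tool axes, cm, deg)
import sys,numpy as np
from scipy.spatial.transform import Rotation as Ro
from plant import robot
s=robot.read_state();x,y,z,yaw=map(float,sys.argv[1:5]);n=int(sys.argv[5])
R=Ro.from_rotvec(s["orientation"]);p=np.array(s["tool_pos"])*1000
a=np.radians(yaw);G=Ro.from_matrix(np.c_[[np.cos(a),np.sin(a),0],[np.sin(a),-np.cos(a),0],[0,0,-1]])
w=(R.inv()*G).as_rotvec()/n;d=(np.array([x,y,z])-p)/n/10
print("t",round(s["t"],1),"p",p.round(1),"yaw",np.degrees(np.arctan2(*R.as_matrix()[1::-1,0])).round(1),"open",round(s["opening"]*1000,1),"F",np.round(s["force"],1),"q",np.round(s["q"],2))
for i in range(n):
    print((R.inv().apply(d)).round(2).tolist(),np.degrees(w).round(1).tolist()); R=R*Ro.from_rotvec(w)
E
python3 plan.py 463 99.5 120 82.8 16
```

```text
t 0.1 p [ 169.6 -575.   217.7] yaw 16.4 open 92.9 F [ 0.1 -0.1  0.2] q [-1.37  0.13  1.49  0.    1.52 -0.09]
[2.95, -3.52, 0.62] [-0.0, -0.0, -4.1]
[3.2, -3.3, 0.62] [-0.0, -0.0, -4.1]
[3.43, -3.06, 0.62] [-0.0, -0.0, -4.1]
[3.64, -2.81, 0.62] [-0.0, -0.0, -4.1]
[3.83, -2.53, 0.61] [-0.0, -0.0, -4.1]
[4.01, -2.25, 0.61] [-0.0, -0.0, -4.1]
[4.16, -1.95, 0.61] [-0.0, -0.0, -4.1]
[4.29, -1.65, 0.61] [-0.0, -0.0, -4.1]
[4.4, -1.33, 0.61] [-0.0, -0.0, -4.1]
[4.48, -1.01, 0.61] [-0.0, -0.0, -4.1]
[4.55, -0.69, 0.61] [-0.0, -0.0, -4.1]
[4.58, -0.36, 0.61] [-0.0, -0.0, -4.1]
[4.6, -0.02, 0.61] [-0.0, -0.0, -4.1]
[4.59, 0.31, 0.61] [-0.0, -0.0, -4.1]
[4.55, 0.64, 0.61] [-0.0, -0.0, -4.1]
[4.49, 0.97, 0.61] [-0.0, -0.0, -4.1]
```

```bash
python3 -m inch '[[[2.95,-3.52,0.6,0,0,-4.1,-1],[3.2,-3.3,0.6,0,0,-4.1,-1],[3.43,-3.06,0.6,0,0,-4.1,-1],[3.64,-2.81,0.6,0,0,-4.1,-1],[3.83,-2.53,0.6,0,0,-4.1,-1]]]'
python3 -m inch '[[[4,-2.25,0.6,0,0,-4.1,-1],[4.16,-1.95,0.6,0,0,-4.1,-1],[4.29,-1.65,0.6,0,0,-4.1,-1],[4.4,-1.33,0.6,0,0,-4.1,-1],[4.48,-1,0.6,0,0,-4.1,-1]]]'
python3 plan.py 463 99.5 120 82.8 6
```

```text
t: 0.6
tool_pos: [0.262, -0.3631, 0.1879]
orientation: [-2.978, -0.999, -0.0]
force: [1.4, 0.0, 0.5]
opening: 0.093
t: 1.1
tool_pos: [0.3549, -0.1532, 0.1583]
orientation: [2.753, 1.513, 0.0]
force: [1.1, -0.7, -0.0]
opening: 0.0934
t 1.1 p [ 354.9 -153.2  158.3] yaw 57.6 open 93.4 F [ 1.1 -0.7 -0. ] q [-0.54 -0.45  2.12  0.    1.48  0.03]
[4.52, -0.74, 0.64] [0.0, 0.0, -4.2]
[4.56, -0.4, 0.64] [0.0, 0.0, -4.2]
[4.58, -0.07, 0.64] [0.0, 0.0, -4.2]
[4.57, 0.27, 0.64] [0.0, 0.0, -4.2]
[4.54, 0.6, 0.64] [0.0, 0.0, -4.2]
[4.48, 0.93, 0.64] [0.0, 0.0, -4.2]
```

```bash
python3 -m inch '[[[4.52,-0.7,0.6,0,0,-4.1,-1],[4.56,-0.4,0.6,0,0,-4.1,-1],[4.58,-0.05,0.6,0,0,-4.1,-1],[4.57,0.3,0.6,0,0,-4.1,-1],[4.5,0.6,0.6,0,0,-4.1,-1]]]' >/dev/null
python3 -m inch '[[[3.2,0.8,0.6,0,0,-4,-1],[0,0,0,0,0,0,-1],[0,0,0,0,0,0,-1]]]'
python3 plan.py 463 99.5 7 82.8 4
```

```text
t: 1.9
tool_pos: [0.4607, 0.0842, 0.1219]
orientation: [-2.37, -2.061, 0.003]
force: [0.6, -0.3, 0.0]
opening: 0.0928
t 1.9 p [460.7  84.2 121.9] yaw 82.0 open 92.8 F [ 0.6 -0.3  0. ] q [ 0.07 -0.16  1.96 -0.    1.35  0.21]
[0.39, 0.01, 2.87] [-0.0, 0.0, -0.2]
[0.39, 0.01, 2.87] [-0.0, 0.0, -0.2]
[0.39, 0.01, 2.87] [-0.0, 0.0, -0.2]
[0.39, 0.01, 2.87] [-0.0, 0.0, -0.2]
```

```bash
python3 -m inch '[[[1.55,0.05,2,0,0,-0.8,-1],[0,0,3,0,0,0,-1],[0,0,3,0,0,0,-1],[0,0,2.5,0,0,0,-1],[0,0,1,0,0,0,-1]]]' 20 >/dev/null
python3 -m inch '[[[0,0,0,0,0,0,-1],[0,0,0,0,0,0,-1]]]'
python3 plan.py 463 99.5 7 82.8 1
python3 -c "
from plant import robot;import cv2
cv2.imwrite('pics/s1.png',robot.read_camera('side')['image'][150:350,180:440])"
```

```text
t: 2.6
tool_pos: [0.4648, 0.0986, 0.0088]
orientation: [2.358, 2.074, 0.002]
force: [-0.1, -0.6, 1.1]
opening: 0.0929
t 2.6 p [464.8  98.6   8.8] yaw 82.7 open 92.9 F [-0.1 -0.6  1.1] q [ 0.1   0.01  2.02 -0.    1.11  0.23]
[0.07, -0.19, 0.18] [0.1, -0.0, -0.1]
```

View pics/s1.png

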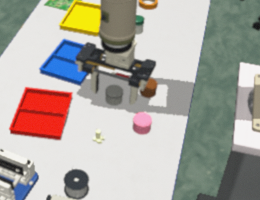

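The picture shows the fingers either side of the grey tin (crop px ~(115,93)). I'll close and lift.

```bash
python3 -m inch '[[[0,0,0,0,0,0,1],[0,0,0,0,0,0,1],[0,0,0,0,0,0,1],[0,0,0,0,0,0,1],[0,0,0,0,0,0,1]]]' 20 
python3 -m inch '[[[0,0,0,0,0,0,1],[0,0,0,0,0,0,1],[0,0,0,0,0,0,1],[0,0,0,0,0,0,1]]]'
python3 -m inch '[[[0,0,-1,0,0,0,1],[0,0,-2,0,0,0,1],[0,0,-2,0,0,0,1],[0,0,-1,0,0,0,1],[0,0,0,0,0,0,1]]]'
python3 plan.py 617.5 30.4 70 82.8 5
```

```text
t: 3.15
tool_pos: [0.464, 0.0991, 0.0077]
orientation: [2.358, 2.076, 0.0]
force: [0.3, 0.9, 0.2]
opening: 0.0573
t: 3.55
tool_pos: [0.4639, 0.0991, 0.0076]
orientation: [-2.358, -2.076, 0.0]
force: [-0.3, -0.1, -0.2]
opening: 0.0458
t: 4.05
tool_pos: [0.4656, 0.0992, 0.0697]
orientation: [2.356, 2.075, 0.005]
force: [-1.3, 0.1, -1.2]
opening: 0.0454
t 4.0 p [465.6  99.2  69.7] yaw 82.7 open 45.4 F [-1.3  0.1 -1.2] q [ 0.1  -0.08  1.99 -0.    1.23  0.23]
[-0.98, 3.19, 0.01] [0.0, -0.0, -0.0]
[-0.98, 3.19, 0.0] [0.0, -0.0, -0.0]
[-0.98, 3.19, 0.0] [0.0, -0.0, -0.0]
[-0.98, 3.19, -0.0] [0.0, -0.0, -0.0]
[-0.98, 3.19, -0.0] [0.0, -0.0, -0.0]
```

```bash
python3 -m inch '[[[-1,3.2,0,0,0,0,1],[-1,3.2,0,0,0,0,1],[-1,3.2,0,0,0,0,1],[-1,3.2,0,0,0,0,1],[-0.9,3.2,0,0,0,0,1]]]' >/dev/null
python3 -m inch '[[[0,0,0,0,0,0,1],[0,0,0,0,0,0,1],[0,0,0,0,0,0,1]]]'
python3 plan.py 617.5 30.4 11 82.8 1
```

```text
t: 4.85
tool_pos: [0.6152, 0.0306, 0.0665]
orientation: [-2.356, -2.075, 0.002]
force: [-0.2, -0.0, -0.7]
opening: 0.0458
t 4.8 p [615.2  30.6  66.5] yaw 82.7 open 45.8 F [-0.2 -0.  -0.7] q [-0.03  0.29  1.59  0.    1.26  0.09]
[0.01, 0.25, 5.55] [-0.1, 0.0, -0.1]
```

```bash
python3 -m inch '[[[0,0.2,2,0,0,0,1],[0,0,2,0,0,0,1],[0,0,1,0,0,0,1],[0,0,0.3,0,0,0,1],[0,0,0,0,0,0,1]]]'
python3 -m inch '[[[0,0,0.2,0,0,0,1],[0,0,0,0,0,0,1]]]'
python3 plan.py 617.5 30.4 11 82.8 1
```

```text
t: 5.35
tool_pos: [0.618, 0.0303, 0.0146]
orientation: [-2.357, -2.076, 0.001]
force: [-1.6, -0.2, -0.5]
opening: 0.0456
t: 5.55
tool_pos: [0.6191, 0.03, 0.0135]
orientation: [2.357, 2.076, 0.002]
force: [0.3, 0.2, -0.6]
opening: 0.0455
t 5.5 p [619.1  30.   13.5] yaw 82.7 open 45.5 F [ 0.3  0.2 -0.6] q [-0.03  0.36  1.61  0.    1.17  0.09]
[0.02, -0.16, 0.25] [0.1, -0.0, -0.1]
```

```bash
python3 -m inch '[[[0,0,0.15,0,0,0,1],[0,0,0.1,0,0,0,1],[0,0,0,0,0,0,1]]]'
python3 -m inch '[[[0,0,0,0,0,0,-0.33],[0,0,0,0,0,0,-0.33],[0,0,0,0,0,0,-0.33],[0,0,0,0,0,0,-0.33]]]'
python3 -m inch '[[[0,0,-1,0,0,0,-0.33],[0,0,-2,0,0,0,-0.33],[0,0,-3,0,0,0,-0.33],[0,0,-3,0,0,0,-1],[0,0,-2,0,0,0,-1]]]'
python3 plan.py 471 -217.5 110 82.8 6
```

```text
t: 5.85
tool_pos: [0.6189, 0.0299, 0.0106]
orientation: [2.357, 2.076, 0.001]
force: [-0.3, 2.0, 2.4]
opening: 0.0455
t: 6.25
tool_pos: [0.6184, 0.03, 0.01]
orientation: [-2.358, -2.076, 0.0]
force: [0.0, -0.1, 0.9]
opening: 0.0617
t: 6.75
tool_pos: [0.6197, 0.03, 0.1237]
orientation: [2.356, 2.075, 0.004]
force: [-0.4, -0.2, 0.1]
opening: 0.0735
t 6.8 p [619.7  30.  123.7] yaw 82.7 open 73.5 F [-0.4 -0.2  0.1] q [-0.03  0.24  1.54  0.    1.36  0.09]
[-4.4, -1.94, 0.22] [0.0, -0.0, -0.0]
[-4.4, -1.94, 0.22] [0.0, -0.0, -0.0]
[-4.4, -1.94, 0.22] [0.0, -0.0, -0.0]
[-4.4, -1.94, 0.22] [0.0, -0.0, -0.0]
[-4.4, -1.94, 0.23] [0.0, -0.0, -0.0]
[-4.4, -1.94, 0.23] [0.0, -0.0, -0.0]
```

```bash
python3 -m inch '[[[-4.4,-1.94,0.2,0,0,0,-1],[-4.4,-1.94,0.2,0,0,0,-1],[-4.4,-1.94,0.2,0,0,0,-1],[-4.4,-1.94,0.2,0,0,0,-1],[-4.4,-1.94,0.2,0,0,0,-1]]]' >/dev/null
python3 -m inch '[[[-4.4,-1.94,0.2,0,0,0,-1],[0,0,0,0,0,0,-1],[0,0,0,0,0,0,-1],[0,0,0,0,0,0,-1]]]'
python3 plan.py 471 -217.5 18 82.8 4
```

```text
t: 7.65
tool_pos: [0.4703, -0.2166, 0.1087]
orientation: [2.357, 2.076, 0.001]
force: [0.3, -0.4, 0.0]
opening: 0.0929
t 7.7 p [ 470.3 -216.6  108.7] yaw 82.8 open 92.9 F [ 0.3 -0.4  0. ] q [-0.53 -0.01  1.84  0.    1.31 -0.4 ]
[-0.02, 0.02, 2.27] [0.0, -0.0, -0.0]
[-0.02, 0.02, 2.27] [0.0, -0.0, -0.0]
[-0.02, 0.02, 2.27] [0.0, -0.0, -0.0]
[-0.02, 0.02, 2.27] [0.0, -0.0, -0.0]
```

```bash
python3 -m inch '[[[-0.1,0.1,2,0,0,0,-1],[0,0,3,0,0,0,-1],[0,0,2.5,0,0,0,-1],[0,0,1.3,0,0,0,-1],[0,0,0,0,0,0,-1]]]'
python3 -m inch '[[[0,0,0.2,0,0,0,1],[0,0,0,0,0,0,1],[0,0,0,0,0,0,1],[0,0,0,0,0,0,1],[0,0,0,0,0,0,1]]]' 20 
python3 -m inch '[[[0,0,0,0,0,0,1],[0,0,0,0,0,0,1],[0,0,0,0,0,0,1],[0,0,0,0,0,0,1],[0,0,0,0,0,0,1]]]'
python3 -m inch '[[[0,0,0,0,0,0,1],[0,0,-1,0,0,0,1],[0,0,-2,0,0,0,1],[0,0,-2,0,0,0,1],[0,0,-1,0,0,0,1]]]'
python3 plan.py 608.5 -41 78 82.8 5
```

```text
t: 8.15
tool_pos: [0.4696, -0.2163, 0.0182]
orientation: [-2.353, -2.076, 0.002]
force: [-0.1, 0.5, 0.4]
opening: 0.0926
t: 8.65
tool_pos: [0.4709, -0.2186, 0.0188]
orientation: [2.357, 2.075, 0.001]
force: [0.3, 1.3, -0.4]
opening: 0.0576
t: 9.15
tool_pos: [0.4705, -0.2183, 0.0182]
orientation: [2.358, 2.076, -0.0]
force: [0.8, 0.1, 1.0]
opening: 0.0373
t: 9.65
tool_pos: [0.4716, -0.2189, 0.0806]
orientation: [2.356, 2.074, 0.001]
force: [0.4, 0.3, -1.0]
opening: 0.0374
t 9.7 p [ 471.6 -218.9   80.6] yaw 82.7 open 37.4 F [ 0.4  0.3 -1. ] q [-0.53  0.02  1.86  0.    1.25 -0.41]
[3.88, 2.27, 0.05] [0.0, 0.0, -0.0]
[3.87, 2.27, 0.05] [0.0, 0.0, -0.0]
[3.87, 2.27, 0.05] [0.0, 0.0, -0.0]
[3.87, 2.27, 0.05] [0.0, 0.0, -0.0]
[3.87, 2.27, 0.05] [0.0, 0.0, -0.0]
```

```bash
python3 -m inch '[[[3.9,2.3,0,0,0,0,1],[3.9,2.3,0,0,0,0,1],[3.9,2.3,0,0,0,0,1],[3.9,2.3,0,0,0,0,1],[3.8,2.1,0,0,0,0,1]]]' >/dev/null
python3 -m inch '[[[0,0,0,0,0,0,1],[0,0,0,0,0,0,1],[0,0,0,0,0,0,1]]]'
python3 plan.py 608.5 -41 22 82.8 1
```

```text
t: 10.45
tool_pos: [0.6064, -0.0408, 0.0778]
orientation: [-2.358, -2.076, 0.001]
force: [0.5, -0.5, -0.2]
opening: 0.0373
t 10.4 p [606.4 -40.8  77.8] yaw 82.7 open 37.3 F [ 0.5 -0.5 -0.2] q [-0.15  0.26  1.61 -0.    1.28 -0.02]
[0.01, 0.21, 5.58] [-0.1, 0.0, -0.1]
```

```bash
python3 -m inch '[[[0,0.1,2,0,0,0,1],[0,0,2,0,0,0,1],[0,0,1,0,0,0,1],[0,0,0.4,0,0,0,1],[0,0,0,0,0,0,1]]]'
python3 -m inch '[[[0,0,0.2,0,0,0,1],[0,0,0,0,0,0,1],[0,0,0,0,0,0,1]]]'
```

```text
t: 10.95
tool_pos: [0.6076, -0.0409, 0.0239]
orientation: [-2.358, -2.075, 0.001]
force: [0.2, -0.6, -0.8]
opening: 0.0374
t: 11.25
tool_pos: [0.6086, -0.0403, 0.0229]
orientation: [2.357, 2.076, 0.001]
force: [0.0, 0.1, 0.1]
opening: 0.0376
```

```bash
python3 -m inch '[[[0,0,0.15,0,0,0,1],[0,0,0,0,0,0,1]]]'
python3 -m inch '[[[0,0,0,0,0,0,-0.18],[0,0,0,0,0,0,-0.18],[0,0,0,0,0,0,-0.18],[0,0,0,0,0,0,-0.18]]]'
python3 -m inch '[[[0,0,-1,0,0,0,-0.18],[0,0,-2,0,0,0,-0.18],[0,0,-3,0,0,0,-0.18],[0,0,-3,0,0,0,-1],[0,0,-2,0,0,0,-1]]]'
python3 -c "
from plant import robot;import cv2,numpy as np
a=robot.read_camera('top')['image'][140:290,170:430]
b=robot.read_camera('side')['image'][140:290,180:440]
cv2.imwrite('pics/v2.png',cv2.resize(np.vstack([a,b]),None,fx=2,fy=2))"
python3 plan.py 466 242 100 97.7 8
```

```text
t: 11.45
tool_pos: [0.6087, -0.0403, 0.0212]
orientation: [2.357, 2.076, 0.001]
force: [0.5, -0.4, 1.6]
opening: 0.0374
t: 11.85
tool_pos: [0.608, -0.0402, 0.0205]
orientation: [-2.358, -2.076, 0.0]
force: [0.4, -0.1, -0.1]
opening: 0.0543
t: 12.35
tool_pos: [0.6092, -0.0404, 0.1342]
orientation: [2.356, 2.075, 0.003]
force: [0.6, 0.1, 0.1]
opening: 0.0664
t 12.4 p [610.9 -40.7 135.8] yaw 82.7 open 74.1 F [-0.6  0.9 -0.9] q [-0.15  0.21  1.56  0.    1.37 -0.02]
[3.28, -2.25, 0.43] [0.1, 0.0, -1.9]
[3.35, -2.14, 0.43] [0.1, 0.0, -1.9]
[3.42, -2.03, 0.44] [0.1, 0.0, -1.9]
[3.48, -1.91, 0.44] [0.1, 0.0, -1.9]
[3.54, -1.8, 0.44] [0.1, 0.0, -1.9]
[3.6, -1.68, 0.44] [0.1, 0.0, -1.9]
[3.65, -1.56, 0.44] [0.1, 0.0, -1.9]
[3.7, -1.44, 0.45] [0.1, 0.0, -1.9]
```

View pics/v2.png

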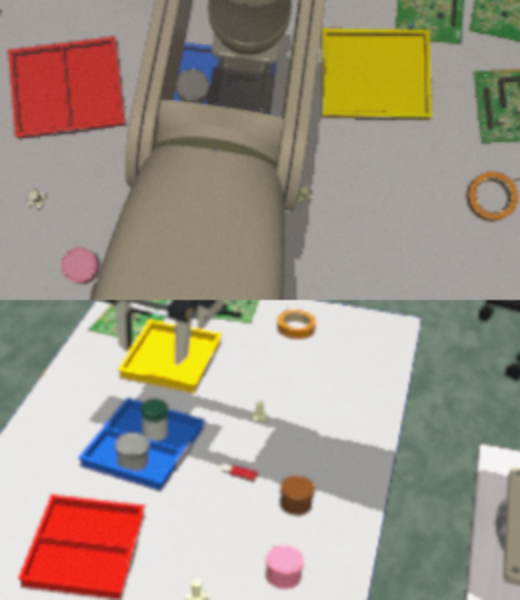

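Side view: both tins stand in separate blue bays (grey ~(132,450), green ~(154,418)). Next, the tall part.

```bash
python3 -m inch '[[[3.28,-2.25,0.4,0,0,-1.9,-1],[3.35,-2.14,0.4,0,0,-1.9,-1],[3.4,-2,0.4,0,0,-1.9,-1],[3.5,-1.9,0.4,0,0,-1.9,-1],[3.5,-1.8,0.4,0,0,-1.9,-1]]]' >/dev/null
python3 -m inch '[[[3.6,-1.7,0.4,0,0,-1.9,-1],[3.65,-1.56,0.4,0,0,-1.9,-1],[3.7,-1.4,0.4,0,0,-1.9,-1],[0,0,0,0,0,0,-1],[0,0,0,0,0,0,-1]]]' 
python3 plan.py 466 242 10 97.7 1
```

```text
t: 13.45
tool_pos: [0.4624, 0.2422, 0.0978]
orientation: [-2.06, -2.372, 0.002]
force: [1.0, 0.1, 0.5]
opening: 0.0931
t 13.4 p [462.4 242.2  97.8] yaw 98.0 open 93.1 F [1.  0.1 0.5] q [ 0.38  0.01  1.84 -0.    1.29  0.24]
[-0.07, 0.37, 8.78] [-0.1, 0.0, 0.3]
```

```bash
python3 -m inch '[[[-0.1,0.35,2,0,0,0.3,-1],[0,0,3,0,0,0,-0.2],[0,0,2.5,0,0,0,-0.2],[0,0,1,0,0,0,-0.2],[0,0,0,0,0,0,-0.2]]]' 12
python3 plan.py 466 242 10 97.7 1
python3 -c "
from plant import robot;import cv2,numpy as np
b=robot.read_camera('side')['image'][230:330,215:345]
cv2.imwrite('pics/v3.png',cv2.resize(b,None,fx=4,fy=4))"
```

```text
t: 13.95
tool_pos: [0.4659, 0.2398, 0.0119]
orientation: [-2.07, -2.362, 0.005]
force: [-0.0, -0.1, 0.0]
opening: 0.0659
t 13.9 p [465.9 239.8  11.9] yaw 97.5 open 65.9 F [-0.  -0.1  0. ] q [ 0.38  0.14  1.88 -0.    1.13  0.25]
[0.22, 0.04, 0.19] [-0.2, 0.1, -0.2]
```

View pics/v3.png

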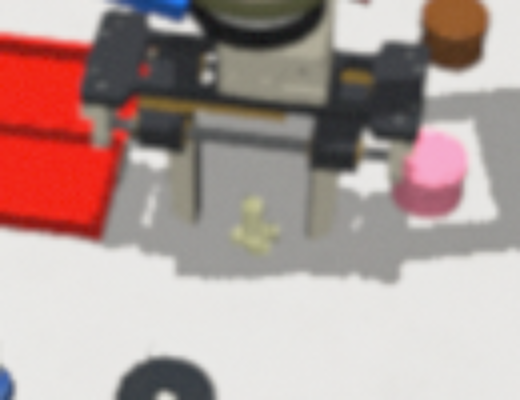

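The post (crop px ~(253,215)) is centred between the fingers at (187,200) and (318,215). I'll close.

```bash
python3 -m inch '[[[0.15,0,0.1,0,0,0,-0.2],[0,0,0,0,0,0,0.3],[0,0,0,0,0,0,0.5],[0,0,0,0,0,0,1],[0,0,0,0,0,0,1]]]' 12
python3 -m inch '[[[0,0,0,0,0,0,1],[0,0,0,0,0,0,1],[0,0,0,0,0,0,1],[0,0,0,0,0,0,1],[0,0,0,0,0,0,1]]]'
python3 -m inch '[[[0,0,0,0,0,0,1],[0,0,0,0,0,0,1],[0,0,0,0,0,0,1],[0,0,0,0,0,0,1]]]'
python3 plan.py 614.7 242.3 60 97.7 5
```

```text
t: 14.5
tool_pos: [0.4668, 0.2431, 0.013]
orientation: [2.068, 2.364, 0.001]
force: [0.1, -0.6, 0.1]
opening: 0.0285
t: 15.0
tool_pos: [0.4666, 0.2429, 0.0126]
orientation: [-2.069, -2.364, -0.0]
force: [0.1, 0.7, 0.1]
opening: 0.0121
t: 15.4
tool_pos: [0.4666, 0.2429, 0.0127]
orientation: [-2.069, -2.364, -0.0]
force: [-0.7, 0.8, 0.4]
opening: 0.0122
t 15.4 p [466.6 242.9  12.7] yaw 97.6 open 12.2 F [-0.7  0.8  0.4] q [0.38 0.14 1.88 0.   1.13 0.25]
[-0.41, 2.93, -0.95] [-0.0, -0.0, -0.0]
[-0.41, 2.93, -0.95] [-0.0, -0.0, -0.0]
[-0.41, 2.93, -0.95] [-0.0, -0.0, -0.0]
[-0.41, 2.93, -0.95] [-0.0, -0.0, -0.0]
[-0.41, 2.93, -0.95] [-0.0, -0.0, -0.0]
```

```bash
python3 -m inch '[[[0,0,-1,0,0,0,1],[0,0,-2,0,0,0,1],[0,0,-2,0,0,0,1],[0,0,0,0,0,0,1]]]'
python3 -m inch '[[[-0.4,2.9,0,0,0,0,1],[-0.4,2.9,0,0,0,0,1],[-0.4,2.9,0,0,0,0,1],[-0.4,2.9,0,0,0,0,1],[-0.4,2.9,0,0,0,0,1]]]' >/dev/null
python3 -m inch '[[[0,0,0,0,0,0,1],[0,0,0,0,0,0,1],[0,0,0,0,0,0,1]]]'
python3 plan.py 614.7 242.3 16.2 97.7 1
```

```text
t: 15.8
tool_pos: [0.4691, 0.2439, 0.0664]
orientation: [2.067, 2.362, 0.008]
force: [0.6, 0.8, -0.0]
opening: 0.0117
t: 16.6
tool_pos: [0.6118, 0.2423, 0.0619]
orientation: [-2.068, -2.364, 0.002]
force: [0.0, -0.1, -0.7]
opening: 0.0123
t 16.6 p [611.8 242.3  61.9] yaw 97.6 open 12.3 F [ 0.  -0.1 -0.7] q [0.3  0.4  1.46 0.   1.28 0.17]
[-0.04, 0.3, 4.57] [-0.1, 0.0, -0.1]
```

```bash
python3 -m inch '[[[0,0.2,2,0,0,0,1],[0,0,1.5,0,0,0,1],[0,0,0.7,0,0,0,1],[0,0,0.2,0,0,0,1],[0,0,0,0,0,0,1]]]'
python3 -m inch '[[[0,0,0,0,0,0,1],[0,0,0,0,0,0,1]]]'
```

```text
t: 17.1
tool_pos: [0.6145, 0.2426, 0.0184]
orientation: [-2.068, -2.364, 0.001]
force: [0.2, -0.5, 0.4]
opening: 0.0121
t: 17.3
tool_pos: [0.6157, 0.2428, 0.0196]
orientation: [2.068, 2.364, 0.002]
force: [-0.5, 0.2, -0.9]
opening: 0.0121
```

```bash
python3 -m inch '[[[0,0,0.2,0,0,0,1],[0,0,0.15,0,0,0,1],[0,0,0,0,0,0,1]]]'
python3 -m inch '[[[0,0,0.05,0,0,0,1],[0,0,0,0,0,0,1]]]'
```

```text
t: 17.6
tool_pos: [0.6153, 0.2427, 0.0156]
orientation: [2.068, 2.364, 0.001]
force: [0.4, 0.2, 2.5]
opening: 0.0119
t: 17.8
tool_pos: [0.6154, 0.2427, 0.0156]
orientation: [2.068, 2.364, 0.001]
force: [-1.8, -1.2, 8.4]
opening: 0.0119
```

```bash
python3 -m inch '[[[0,0,0,0,0,0,0.25],[0,0,0,0,0,0,0.25],[0,0,0,0,0,0,0.25],[0,0,0,0,0,0,0.25]]]'
python3 -m inch '[[[0,0,-1,0,0,0,0.25],[0,0,-2,0,0,0,0.25],[0,0,-3,0,0,0,0.25],[0,0,-2,0,0,0,-0.2],[0,0,0,0,0,0,-0.2]]]'
python3 plan.py 474 -122.5 90 97.7 9
```

```text
t: 18.2
tool_pos: [0.6148, 0.2425, 0.0143]
orientation: [-2.069, -2.364, 0.001]
force: [0.4, -0.5, 0.6]
opening: 0.0341
t: 18.7
tool_pos: [0.6178, 0.2435, 0.0999]
orientation: [2.066, 2.361, 0.01]
force: [1.3, 0.1, 0.9]
opening: 0.0468
t 18.7 p [617.8 243.5  99.9] yaw 97.6 open 46.8 F [1.3 0.1 0.9] q [0.3  0.37 1.43 0.   1.34 0.17]
[-3.82, -2.12, 0.09] [0.0, -0.0, -0.0]
[-3.82, -2.13, 0.09] [0.0, -0.0, -0.0]
[-3.82, -2.13, 0.09] [0.0, -0.0, -0.0]
[-3.82, -2.13, 0.1] [0.0, -0.0, -0.0]
[-3.82, -2.13, 0.1] [0.0, -0.0, -0.0]
[-3.82, -2.13, 0.1] [0.0, -0.0, -0.0]
[-3.82, -2.13, 0.1] [0.0, -0.0, -0.0]
[-3.82, -2.13, 0.11] [0.0, -0.0, -0.0]
[-3.82, -2.13, 0.11] [0.0, -0.0, -0.0]
```

```bash
python3 -m inch '[[[-3.8,-2.1,0,0,0,0,-0.2],[-3.8,-2.1,0,0,0,0,-0.2],[-3.8,-2.1,0,0,0,0,-0.2],[-3.8,-2.1,0,0,0,0,-0.2],[-3.8,-2.1,0.1,0,0,0,-0.2]]]' >/dev/null
python3 -m inch '[[[-3.8,-2.1,0.1,0,0,0,-0.2],[-3.8,-2.1,0.1,0,0,0,-0.2],[-3.8,-2.1,0.1,0,0,0,-0.2],[-3.8,-2.1,0.1,0,0,0,-0.2],[0,0,0,0,0,0,-0.2]]]' >/dev/null
python3 -m inch '[[[0,0,0,0,0,0,-0.2],[0,0,0,0,0,0,-0.2]]]'
python3 plan.py 474 -122.5 11.5 97.7 1
```

```text
t: 19.9
tool_pos: [0.4732, -0.1207, 0.0893]
orientation: [-2.068, -2.364, -0.0]
force: [-0.6, -0.2, -0.3]
opening: 0.0557
t 19.9 p [ 473.2 -120.7   89.3] yaw 97.6 open 55.7 F [-0.6 -0.2 -0.3] q [-0.36 -0.07  1.94  0.    1.28 -0.49]
[-0.2, 0.06, 7.78] [-0.0, -0.0, -0.1]
```

```bash
python3 -m inch '[[[-0.2,0.06,2,0,0,0,-0.2],[0,0,2.5,0,0,0,-0.2],[0,0,2,0,0,0,-0.2],[0,0,1,0,0,0,-0.2],[0,0,0,0,0,0,-0.2]]]' 12
python3 -m inch '[[[0,0,0,0,0,0,-0.2]]]'
python3 plan.py 474 -122.5 11 97.7 1
python3 -c "
from plant import robot;import cv2,numpy as np
b=robot.read_camera('side')['image'][150:300,190:360]
cv2.imwrite('pics/v4.png',cv2.resize(b,None,fx=4,fy=4))"
```

```text
t: 20.4
tool_pos: [0.4729, -0.1218, 0.013]
orientation: [-2.065, -2.364, 0.002]
force: [-0.3, 0.6, 0.4]
opening: 0.0553
t: 20.5
tool_pos: [0.4745, -0.1228, 0.0152]
orientation: [2.067, 2.365, 0.0]
force: [-0.5, -0.1, -0.8]
opening: 0.0557
t 20.5 p [ 474.5 -122.8   15.2] yaw 97.7 open 55.7 F [-0.5 -0.1 -0.8] q [-0.36  0.04  1.98  0.    1.12 -0.49]
[0.04, -0.05, 0.42] [0.0, 0.0, -0.0]
```

View pics/v4.png

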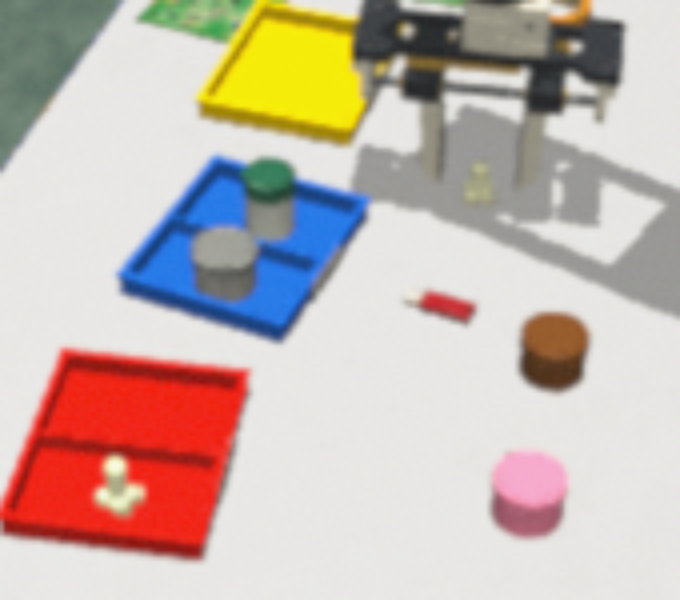

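The tall part stands in the near red bay (~(118,490)), both tins are fine, and the short part (~(480,185)) is centred between the fingers.

```bash
python3 -m inch '[[[0,0,0.3,0,0,0,-0.2],[0,0,0,0,0,0,0.3],[0,0,0,0,0,0,0.5],[0,0,0,0,0,0,1],[0,0,0,0,0,0,1]]]' 12
python3 -m inch '[[[0,0,0,0,0,0,1],[0,0,0,0,0,0,1],[0,0,0,0,0,0,1],[0,0,0,0,0,0,1],[0,0,0,0,0,0,1]]]' >/dev/null
python3 -m inch '[[[0,0,0,0,0,0,1],[0,0,0,0,0,0,1],[0,0,0,0,0,0,1]]]'
python3 -m inch '[[[0,0,-1,0,0,0,1],[0,0,-2,0,0,0,1],[0,0,-3,0,0,0,1],[0,0,-1.5,0,0,0,1],[0,0,0,0,0,0,1]]]'
python3 plan.py 624.3 170.9 90 97.7 8
```

```text
t: 21.05
tool_pos: [0.474, -0.1235, 0.0118]
orientation: [2.069, 2.364, 0.0]
force: [-0.3, -0.2, -0.6]
opening: 0.0283
t: 21.85
tool_pos: [0.474, -0.1234, 0.0117]
orientation: [2.069, 2.364, -0.0]
force: [0.9, 0.5, 0.9]
opening: 0.0123
t: 22.35
tool_pos: [0.4762, -0.1242, 0.0901]
orientation: [2.065, 2.36, 0.003]
force: [-0.1, -1.0, -1.0]
opening: 0.0119
t 22.4 p [ 476.2 -124.2   90.1] yaw 97.6 open 11.9 F [-0.1 -1.  -1. ] q [-0.36 -0.07  1.93  0.    1.27 -0.49]
[3.41, 2.32, 0.0] [0.0, 0.0, -0.0]
[3.41, 2.33, 0.0] [0.0, 0.0, -0.0]
[3.41, 2.33, 0.0] [0.0, 0.0, -0.0]
[3.41, 2.33, 0.0] [0.0, 0.0, -0.0]
[3.41, 2.33, 0.0] [0.0, 0.0, -0.0]
[3.41, 2.33, 0.0] [0.0, 0.0, -0.0]
[3.41, 2.33, 0.0] [0.0, 0.0, -0.0]
[3.41, 2.33, 0.0] [0.0, 0.0, -0.0]
```

```bash
python3 -m inch '[[[3.4,2.3,0,0,0,0,1],[3.4,2.3,0,0,0,0,1],[3.4,2.3,0,0,0,0,1],[3.4,2.3,0,0,0,0,1],[3.4,2.3,0,0,0,0,1]]]' >/dev/null
python3 -m inch '[[[3.4,2.3,0,0,0,0,1],[3.4,2.3,0,0,0,0,1],[3.4,2.3,0,0,0,0,1],[0,0,0,0,0,0,1],[0,0,0,0,0,0,1]]]' >/dev/null
python3 -m inch '[[[0,0,0,0,0,0,1]]]'
python3 plan.py 624.3 170.9 15.2 97.7 1
```

```text
t: 23.45
tool_pos: [0.6193, 0.1699, 0.0856]
orientation: [-2.068, -2.363, 0.003]
force: [0.3, -0.4, -0.1]
opening: 0.0119
t 23.4 p [619.3 169.9  85.6] yaw 97.6 open 11.9 F [ 0.3 -0.4 -0.1] q [ 0.19  0.34  1.5  -0.    1.31  0.06]
[0.04, 0.52, 7.04] [-0.1, 0.0, -0.1]
```

```bash
python3 -m inch '[[[0,0.3,2,0,0,0,1],[0,0,2.5,0,0,0,1],[0,0,1.5,0,0,0,1],[0,0,0.6,0,0,0,1],[0,0,0,0,0,0,1]]]'
python3 -m inch '[[[0,0,0.2,0,0,0,1],[0,0,0,0,0,0,1],[0,0,0,0,0,0,1]]]'
```

```text
t: 23.95
tool_pos: [0.6222, 0.1702, 0.0196]
orientation: [-2.069, -2.363, 0.003]
force: [-0.5, 0.7, 0.2]
opening: 0.0119
t: 24.25
tool_pos: [0.6239, 0.1712, 0.0197]
orientation: [2.068, 2.364, 0.002]
force: [0.2, 0.8, -0.4]
opening: 0.0123
```

```bash
python3 -m inch '[[[0,0,0.3,0,0,0,1],[0,0,0.1,0,0,0,1],[0,0,0,0,0,0,1]]]'
python3 -m inch '[[[0,0,0.1,0,0,0,1],[0,0,0,0,0,0,1]]]'
```

```text
t: 24.55
tool_pos: [0.6232, 0.1711, 0.0147]
orientation: [2.069, 2.364, 0.0]
force: [-0.1, 0.1, -0.0]
opening: 0.0124
t: 24.75
tool_pos: [0.6233, 0.1711, 0.0146]
orientation: [2.069, 2.364, 0.0]
force: [-4.1, 0.4, 8.6]
opening: 0.0118
```

```bash
python3 -m inch '[[[0,0,0,0,0,0,0.25],[0,0,0,0,0,0,0.25],[0,0,0,0,0,0,0.25],[0,0,0,0,0,0,0.25]]]'
python3 -m inch '[[[0,0,-1,0,0,0,0.25],[0,0,-2,0,0,0,0.25],[0,0,-3,0,0,0,0.25],[0,0,-3,0,0,0,0],[0,0,0,0,0,0,0]]]'
python3 plan.py 464 10 80 172.5 10
```

```text
t: 25.15
tool_pos: [0.623, 0.171, 0.0134]
orientation: [-2.069, -2.364, 0.0]
force: [1.2, -0.2, -0.2]
opening: 0.0342
t: 25.65
tool_pos: [0.6269, 0.1718, 0.1105]
orientation: [2.065, 2.36, 0.012]
force: [0.8, -0.3, 0.4]
opening: 0.0448
t 25.6 p [626.9 171.8 110.5] yaw 97.6 open 44.8 F [ 0.8 -0.3  0.4] q [0.19 0.32 1.47 0.   1.34 0.06]
[-1.39, -1.83, 0.29] [0.0, 0.0, -7.5]
[-1.14, -2.0, 0.29] [0.0, 0.0, -7.5]
[-0.87, -2.13, 0.29] [0.0, 0.0, -7.5]
[-0.58, -2.22, 0.29] [0.0, 0.0, -7.5]
[-0.29, -2.28, 0.29] [0.0, 0.0, -7.5]
[0.01, -2.3, 0.29] [0.0, 0.0, -7.5]
[0.31, -2.28, 0.3] [0.0, 0.0, -7.5]
[0.6, -2.22, 0.3] [0.0, 0.0, -7.5]
[0.89, -2.12, 0.3] [0.0, 0.0, -7.5]
[1.16, -1.98, 0.3] [0.0, 0.0, -7.5]
```

```bash
python3 -m inch '[[[-1.4,-1.8,0.2,0,0,-7.5,0],[-1.1,-2,0.2,0,0,-7.5,0],[-0.9,-2.1,0.2,0,0,-7.5,0],[-0.6,-2.2,0.3,0,0,-7.5,0],[-0.3,-2.3,0.3,0,0,-7.5,0]]]' >/dev/null
python3 -m inch '[[[0,-2.3,0.3,0,0,-7.5,0],[0.3,-2.3,0.3,0,0,-7.5,0],[0.6,-2.2,0.3,0,0,-7.5,0],[0.9,-2.1,0.3,0,0,-7.5,0],[1.2,-2,0.3,0,0,-7.5,0]]]' >/dev/null
python3 -m inch '[[[0,0,0,0,0,0,0],[0,0,0,0,0,0,0],[0,0,0,0,0,0,0]]]'
python3 plan.py 464 10 3 172.5 1
```

```text
t: 26.95
tool_pos: [0.4615, 0.0092, 0.0772]
orientation: [0.206, 3.134, 0.0]
force: [0.9, -0.1, 0.3]
opening: 0.0461
t 26.9 p [461.5   9.2  77.2] yaw 172.5 open 46.1 F [ 0.9 -0.1  0.3] q [-0.09 -0.13  2.02  0.    1.26 -1.53]
[-0.23, 0.11, 7.42] [0.0, 0.1, -0.0]
```

```bash
python3 -m inch '[[[-0.2,0.1,2,0,0,0,0],[0,0,2.5,0,0,0,0],[0,0,1.5,0,0,0,0],[0,0,0.6,0,0,0,0],[0,0,0,0,0,0,0]]]' 12
python3 -m inch '[[[0,0,0.2,0,0,0,0],[0,0,0,0,0,0,0],[0,0,0,0,0,0,0]]]'
python3 plan.py 464 10 3 172.5 1
python3 -c "
from plant import robot;import cv2,numpy as np
b=robot.read_camera('side')['image'][170:290,200:360]
cv2.imwrite('pics/v5.png',cv2.resize(b,None,fx=4,fy=4))"
```

```text
t: 27.45
tool_pos: [0.4624, 0.0101, 0.01]
orientation: [-0.202, -3.133, -0.0]
force: [-0.3, -1.3, 0.2]
opening: 0.0464
t: 27.75
tool_pos: [0.4635, 0.0095, 0.0095]
orientation: [0.202, 3.134, -0.0]
force: [0.4, 0.3, -0.0]
opening: 0.0463
t 27.8 p [463.5   9.5   9.5] yaw 172.6 open 46.3 F [ 0.4  0.3 -0. ] q [-0.09 -0.02  2.05  0.    1.11 -1.53]
[-0.04, 0.05, 0.65] [0.0, 0.1, 0.1]
```

View pics/v5.png

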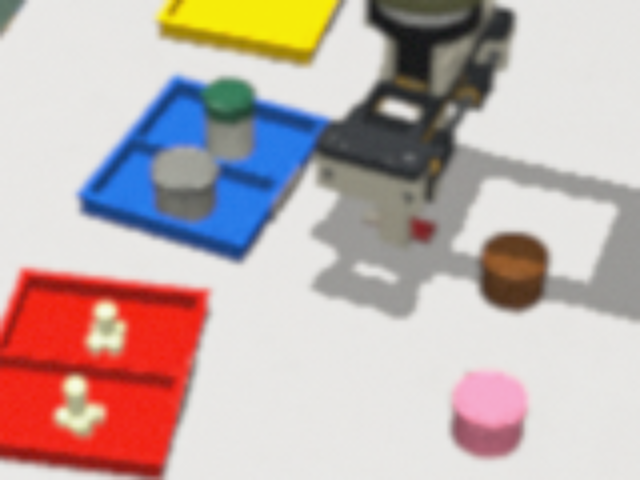

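Both corner pieces stand in their own red bays. The finger (~(395,220)) is beside the stick, so I'll creep down and grip.

```bash
python3 -m inch '[[[0,0,0.4,0,0,0,0],[0,0,0.25,0,0,0,0],[0,0,0,0,0,0,0],[0,0,0,0,0,0,0]]]'
python3 -m inch '[[[0,0,0,0,0,0,1],[0,0,0,0,0,0,1],[0,0,0,0,0,0,1],[0,0,0,0,0,0,1],[0,0,0,0,0,0,1]]]' 15
python3 -m inch '[[[0,0,0,0,0,0,1],[0,0,0,0,0,0,1]]]'
```

```text
t: 28.2
tool_pos: [0.4626, 0.0095, 0.0019]
orientation: [-0.202, -3.135, -0.0]
force: [0.2, 0.5, 0.2]
opening: 0.0465
t: 28.7
tool_pos: [0.4628, 0.0096, 0.0022]
orientation: [0.202, 3.135, 0.0]
force: [-0.7, -0.6, 0.5]
opening: 0.0174
t: 28.9
tool_pos: [0.4629, 0.0095, 0.0022]
orientation: [0.202, 3.135, 0.0]
force: [-0.7, 0.6, 1.1]
opening: 0.0178
```

```bash
python3 -m inch '[[[0,0,-1,0,0,0,1],[0,0,-2,0,0,0,1],[0,0,-3,0,0,0,1],[0,0,-1,0,0,0,1],[0,0,0,0,0,0,1]]]'
python3 plan.py 642 -225 75 179.1 8
```

```text
t: 29.4
tool_pos: [0.4647, 0.0094, 0.0744]
orientation: [0.202, 3.131, -0.0]
force: [0.2, 0.1, -0.3]
opening: 0.0179
t 29.4 p [464.7   9.4  74.4] yaw 172.6 open 17.9 F [ 0.2  0.1 -0.3] q [-0.09 -0.12  2.01  0.    1.25 -1.53]
[-2.57, -2.62, 0.0] [-0.0, 0.0, -0.8]
[-2.54, -2.66, 0.0] [-0.0, 0.0, -0.8]
[-2.5, -2.69, 0.0] [-0.0, 0.0, -0.8]
[-2.46, -2.73, -0.0] [-0.0, 0.0, -0.8]
[-2.42, -2.76, -0.0] [-0.0, 0.0, -0.8]
[-2.38, -2.8, -0.0] [-0.0, 0.0, -0.8]
[-2.34, -2.83, -0.01] [-0.0, 0.0, -0.8]
[-2.3, -2.86, -0.01] [-0.0, 0.0, -0.8]
```

```bash
python3 -m inch '[[[-2.6,-2.6,0,0,0,-0.8,1],[-2.5,-2.7,0,0,0,-0.8,1],[-2.5,-2.7,0,0,0,-0.8,1],[-2.5,-2.7,0,0,0,-0.8,1],[-2.4,-2.8,0,0,0,-0.8,1]]]' >/dev/null
python3 -m inch '[[[-2.4,-2.8,0,0,0,-0.8,1],[-2.3,-2.8,0,0,0,-0.8,1],[-2.3,-2.9,0,0,0,-0.8,1],[0,0,0,0,0,0,1],[0,0,0,0,0,0,1]]]'
python3 plan.py 642 -225 6 179.1 1
```

```text
t: 30.4
tool_pos: [0.6387, -0.2255, 0.0695]
orientation: [-0.029, -3.138, -0.002]
force: [-0.7, 0.4, -0.3]
opening: 0.018
t 30.4 p [ 638.7 -225.5   69.5] yaw 179.0 open 18.0 F [-0.7  0.4 -0.3] q [-0.42  0.44  1.39  0.    1.31 -1.97]
[-0.35, 0.05, 6.35] [0.1, -0.2, -0.1]
```

```bash
python3 -m inch '[[[0,0,2,0,0,0,1],[0,0,2,0,0,0,1],[0,0,1.2,0,0,0,1],[0,0,0.4,0,0,0,1],[0,0,0,0,0,0,1]]]'
python3 -m inch '[[[0,0,0.2,0,0,0,1],[0,0,0,0,0,0,1],[0,0,0,0,0,0,1]]]'
```

```text
t: 30.9
tool_pos: [0.639, -0.2246, 0.0154]
orientation: [-0.026, -3.14, -0.001]
force: [0.6, -0.8, -0.3]
opening: 0.0175
t: 31.2
tool_pos: [0.6403, -0.2256, 0.0151]
orientation: [0.027, 3.14, -0.001]
force: [-0.1, -0.1, -0.2]
opening: 0.0179
```

```bash
python3 -m inch '[[[0,0,0.5,0,0,0,1],[0,0,0.3,0,0,0,1],[0,0,0,0,0,0,1],[0,0,0,0,0,0,1]]]'
python3 -m inch '[[[0,0,0.1,0,0,0,1],[0,0,0,0,0,0,1]]]'
```

```text
t: 31.6
tool_pos: [0.6395, -0.2254, 0.0058]
orientation: [-0.027, -3.141, -0.0]
force: [-0.4, 0.3, -0.3]
opening: 0.0177
t: 31.8
tool_pos: [0.6398, -0.2255, 0.0053]
orientation: [0.027, 3.141, -0.0]
force: [-0.5, -0.1, 1.0]
opening: 0.018
```

```bash
python3 -m inch '[[[0,0,0,0,0,0,0.2],[0,0,0,0,0,0,0.2],[0,0,0,0,0,0,0.2],[0,0,0,0,0,0,0.2]]]'
python3 -m inch '[[[0,0,-1,0,0,0,0.2],[0,0,-3,0,0,0,0.2],[0,0,-4,0,0,0,0.2],[0,0,-4,0,0,0,0.2],[0,0,-4,0,0,0,0.2]]]'
python3 -m inch '[[[3,-3,0,0,0,0,0.2],[3,-3,0,0,0,0,0.2],[3,-3,0,0,0,0,0.2],[3,-3,0,0,0,0,0.2],[3,-3,0,0,0,0,0.2]]]'
python3 -m inch '[[[3,-3,0,0,0,0,0.2],[2,-3,0,0,0,0,0.2],[0,0,0,0,0,0,0.2],[0,0,0,0,0,0,0.2],[0,0,0,0,0,0,0.2]]]'
python3 -c "
from plant import robot;import cv2,numpy as np
t=robot.read_camera('top')['image'];cv2.imwrite('pics/t6.png',cv2.resize(t[110:320,100:470],(740,420)))
b=robot.read_camera('side')['image'];cv2.imwrite('pics/s6.png',cv2.resize(b[120:360,170:410],(600,600)))"
```

```text
t: 32.2
tool_pos: [0.6397, -0.2254, 0.0051]
orientation: [-0.026, -3.141, -0.0]
force: [0.3, 0.1, -0.9]
opening: 0.0369
t: 32.7
tool_pos: [0.6397, -0.2253, 0.1676]
orientation: [0.026, 3.141, -0.0]
force: [0.2, -0.4, 0.8]
opening: 0.0374
t: 33.2
tool_pos: [0.4861, -0.3739, 0.1662]
orientation: [0.026, 3.141, -0.001]
force: [-0.0, -1.0, -0.2]
opening: 0.0374
t: 33.7
tool_pos: [0.4369, -0.4313, 0.1655]
orientation: [0.026, 3.141, 0.0]
force: [0.1, -0.2, 1.8]
opening: 0.0374
```

View pics/t6.png

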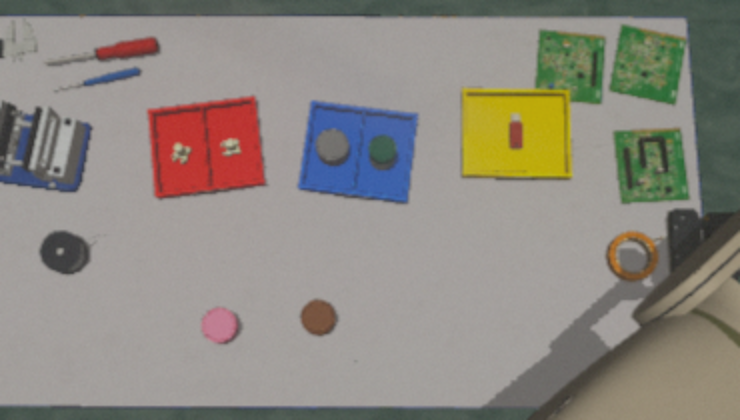

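View pics/s6.png

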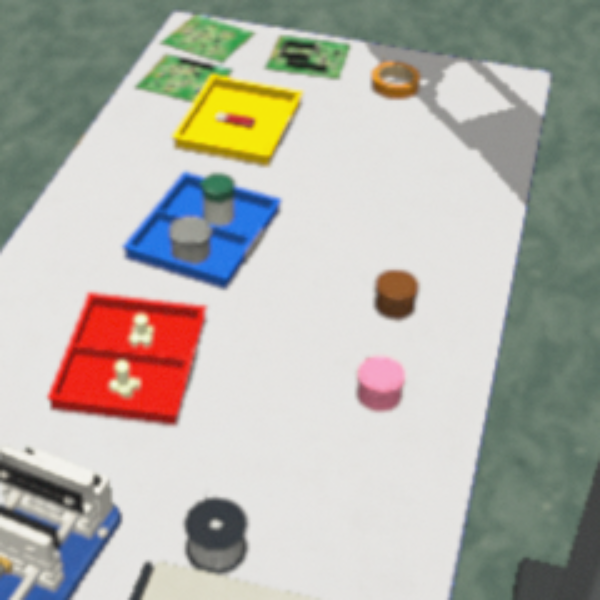

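Both views show every item in its tray and bay. The tape (full-frame px (416,238)) and the reel (~(132,236)) are where they were at the start, so I'll hand in.

```bash
python3 -c "
from plant import robot
print(robot.close_job())"
```

```text
the job is handed in; nothing more can be done
None
```

All five leftovers are sorted, and I handed the job in at about 34 s on the robot clock. I moved them in this order:
1. **Grey tin and green tin:** separate bays of the blue tray.
2. **Tall and short corner pieces:** separate bays of the red tray.
3. **Memory stick:** the yellow tray.

**Last checks:** I took the final top and side pictures with the arm retracted. Both tins and both corner pieces stood upright in their own bays, and the stick lay flat near the middle of its tray. The tape and solder reel were at their starting pixels, and the pink and brown look-alikes were untouched. The highest force printed after a move was about 9 N, when setting the corner pieces down.

**Disagreements:**
- Heights triangulated from the two cameras came out about 4–6 mm too low. I used the top view with the known heights instead, and the finger openings at each grasp matched the listed sizes.
- I told the tall piece from the short one by their relative heights only. That doesn't affect the result, since both go in the red tray.

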